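# Check a brake pedal's free travel on the test stand

### The job

Check the free travel of the brake pedal on the test stand: push the orange marker gently down its post until it sits on the pedal's tail, then press the pedal pad down slowly until the resistance clearly firms up, hold it there for a second without forcing it, and ease the pedal back up so that the marker is left showing the travel. If the marker's needle then stands in the green press the green button, if it stands in the red press the red one. Leave the emergency stop and everything else lying about undisturbed.

Things in the scene. Friction and masses are not known exactly. Their poses are not given: they have to be found in the camera images.
- marker (a joint): height in m of the orange drag marker on its upright post: 0 with its foot on the roller at the tail of the resting pedal, growing upwards, to 0.045. It slides stiffly (3 N), stays where left, and stops firmly on the tail when pushed down. The rising tail carries it up by 2/3 of the pad's descent. Its black needle shows on the scale: green from 0 to 0.013, red above (0.013 is 20 mm of pad descent).
- marker_cap (a point): centre of the flat top of the marker's round orange cap, 28 mm across, to be pushed from above. 213 mm above the table with the marker at 0, and as much higher as the marker is up. The cap is straight over the pedal's tail. The 14 mm square steel post stands 38 mm from the cap's centre, away from the pad, with the white scale plate (44 mm wide) beyond it; both reach up to 245 mm above the table.
- pedal (a joint): angle of the black pedal arm in rad: 0 at rest (arm level), growing as the pad goes down, to 0.30. A return spring brings it back to 0.
- pedal_pad (a point): centre of the top face of the ribbed black rubber pad, 50 mm along the arm by 62 mm across, 192 mm above the table at rest. Pressing takes 5 to 7 N in the free travel; then, 9 to 32 mm down (not known beforehand), the arm meets the push rod and the force climbs by about 3 N per mm. 4 to 12 N above the free-travel force is firmed up; 18 N above it is too much.
- pivot (a point): the pedal's pivot, 166 mm above the table. Its x axis points along the level arm from pad to tail, z up. Pad centre at x = -180 mm, tail roller and marker cap at x = +120 mm, post at x = +158 mm. The stand's dark base plate (x from -220 to +190 mm, 130 mm wide) is fixed on the slotted aluminium plate, whose top is 16 mm above the table.
- brake_cylinder: the upright brake master cylinder on the stand, 36 mm across, under the arm 80 mm from the pivot on the pad's side; origin at the middle of its underside. The arm meets its sprung push rod, whose length is hand-set, so that the gap to the arm differs each time.
- pass_button (a joint): travel of the green button, 0 up to 0.006 m fully down. It takes about 5 N and springs back; pressed means further down than 0.004.
- pass_button_top (a point): centre of the top face of the green button (pass), 28 mm across, on a grey box 72 mm square; 90 mm above the table when up.
- reject_button (a joint): travel of the red button, as for the green one.
- reject_button_top (a point): centre of the top face of the red button (reject), 28 mm across, on a grey box 72 mm square like the green one's; 90 mm above the table when up. The two boxes may stand in either order.
- estop_box: an emergency-stop box, 90 by 72 mm, 104 mm above the table, with a large red mushroom head on a yellow ring, at the far left of the plate; not to be touched. Origin under its middle.
- nut_center (a point): centre of a brass lock nut, 24 mm across, 10 mm thick, lying on the stand's base plate; bystander.
- screwdriver_mid (a point): a screwdriver lying on the plate; a bystander; point at its middle.
- wrench_mid (a point): a steel spanner lying on the plate; a bystander; point at its middle.
- fluid_bottle_mid (a point): a blue brake-fluid bottle with yellow cap, 60 mm across, 150 mm tall; a bystander; point at its middle.
- screw_jar_mid (a point): a small glass jar with steel lid, 52 mm across, 60 mm tall; a bystander; point at its middle.
- mug_mid (a point): a white mug, 76 mm across, 90 mm tall; a bystander; point at its middle.
- gearmotor_mid (a point): a small gearmotor with black body and neon-yellow pulley, about 160 by 62 by 62 mm; a bystander; point at its middle.
- parts_tray_mid (a point): a blue divided parts tray, 160 by 110 by 35 mm; a bystander; point at its middle.
- test_stand: the whole pedal test stand (base plate, arm, marker, post); origin under the base plate at the pivot's x and y, on the slotted plate 16 mm above the table; axes as for the pivot point.

How it is judged:
By the outcome, as a careful person would: the job done as asked, in the order asked, and still so for the second after the job is handed in, with the robot touching nothing.
It also fails if it takes over 58 s, if anything falls off the work surface, if the arm or the gripper's body presses on something with over 40 N, if the wrist force passes 120 N, or if a joint passes its speed limit or range.

### The arm

A 6-joint arm with a two-finger parallel gripper is mounted at the origin on the work surface. World frame = base frame: x ahead of the robot, y to its left, z up, the work surface at z = 0. Lengths are in m, angles in rad, forces in N, time in s.
With the tool pointing down it reaches from about 0.25 to 0.725 m from the base axis. Payload 9.7 kg.
Tool frame: the origin (TCP) lies midway between the tips of the shut fingers; the grasp point (between the pads) lies 19 mm behind it; z points along the fingers, y is the line along which they close (so a half turn about z gives the same grasp; the last joint's range is limited). The gripper opens to 85 mm and grips with 20 to 120 N. Pads are 22 mm wide; open, the fingers measure 114 mm over their backs; the gripper's body (76 mm by 85 mm) begins 54 mm behind the grasp point. The pads swing forward as they close: fully open they stand 13 mm farther back than shut.
Start: joints at [-1.207, 0.087, 0.176, 1.66, 0, 1.571], TCP at [0.196, -0.514, 0.231] pointing down, gripper open.
Joint ranges: [-3.13, 3.13], [-0.85, 1.81], [-1.15, 1.24], [-2.2, 2.28], [-1.44, 1.52], [-3.14, 3.14]. Speed limits (rad/s): [2.22, 2.22, 2.57, 3.14, 3.14, 3.14].

### API

Orientations are given as [roll, pitch, yaw] about the fixed x, y, z axes, in that order (R = Rz(yaw) Ry(pitch) Rx(roll)).
In Python, from station import arm, imaging gives the robot as it stands.
- The arm moves only by the shell command python3 -m creep 'ROWS' [FORCE]. ROWS is JSON, a list of rows, each an object of numbers: "grip": the opening, from 0 (shut) to 1 (fully open); "tx", "ty", "tz": the shift along the tool's x, y, z in m; "rx", "ry", "rz": the turn, a rotation vector about the tool's x, y, z in rad. A call has 1 to 20 rows; each row shifts and turns the commanded pose from where the row before left it, along the tool's axes as they then stand; what a row does not reach is not made up. A row lasts 1/12 s, in which the tool goes at most 41.7 mm and 7.16 degrees, less where a joint would pass 70% of its speed; a pose out of reach is approached as far as the arm can. A call is refused whole if a number of a shift passes 0.0417 or a number of a turn 0.125, either way. A call with a gripper value outside its range is refused whole. The fingers move at their own pace and stop on an object; FORCE is the grip in N (left out, the last holds). Time passes only in rows, so rows that do not move let the fingers close. It gives the time, the measured TCP pose, the force, the opening and the grip force at its end, in the units of the state.
- arm.read_state(): the state, without advancing time (a new reading comes with each control period).
- imaging.get_image(name): name is "side" or "top" or "wrist"; returns the picture (420x560x3 uint8, blue, green, red); there is no depth.
- imaging.camera_model(name): a dict with "K" (3x3 intrinsics, pixels), "dist" ([k1, k2, p1, p2, k3] as OpenCV has them; the pictures are not rectified), "view" (4x4, takes a point from world to camera coordinates); the wrist camera has in their place "mount" (4x4, takes a point from camera to tool coordinates, whose origin is the TCP and whose axes are the flange's). Camera axes: x right, y up, looking along -z (the intrinsics and any distortion apply to the point x, -y, -z); pixel columns grow to the right and rows downward; lengths in m; the calibration is good to about 2 mm. A picture is of the moment at which its call begins: read the wrist's pose just before it. camera_model takes no time and is no camera call.
- arm.close_job(): hands the job in; it is judged then, once.
The state is a dict: "time": time; "q": joint angles; "joint_velocities": joint speeds; "tau": joint torques, N m; "tcp_pos": TCP position; "tool_rot": TCP orientation; "contact_force": force on the tool from outside, world axes, zero at the start; "wrist_torque": the same for the moment, N m; "opening": opening from 0.0 (shut) to 1.0 (fully open); "finger_force": force on a finger pad.
Only numpy, scipy, OpenCV 4.12 (cv2) and the standard library are available. Lean on these libraries where they do the work, as an engineer would, in place of code of your own. Each camera call takes 0.05 s, during which the arm holds its last target. There are 200 camera calls.

## Working session

There is one attempt and no reset: what is moved stays moved. The work goes in short steps, Python scripts to look and compute and a shell command to move; the robot and the scene stay as the last step left them, time stands still between calls to the robot, and variables do not carry over. Pictures are saved under pics/ and viewed, at most 10 in all, crops included, and the job is handed in when it is done.

```bash
mkdir -p pics; python3 - <<'E'
from station import arm, imaging
import cv2
s=arm.read_state();print(s['time'],s['tcp_pos'],s['tool_rot'],s['contact_force'])
for n in('top','side'):
    cv2.imwrite(f'pics/{n}0.png',imaging.get_image(n));m=imaging.camera_model(n);print(n,m)
E
```

```text
0.0 [ 0.19563149 -0.51379678  0.23060588] [-3.14031578e+00 -1.31933238e-05  3.63780464e-01] [-0.19172869 -0.57046713  0.005683  ]
top {'K': array([[516.83687018,   0.        , 281.88402998],
       [  0.        , 516.83687018, 204.03468233],
       [  0.        ,   0.        ,   1.        ]]), 'dist': array([-0.07447817,  0.        ,  0.        ,  0.        ,  0.        ]), 'view': array([[-0.01735885, -0.99961053,  0.021851  , -0.04252307],
       [ 0.99161012, -0.01441187,  0.12845883, -0.59260273],
       [-0.12809388,  0.02389757,  0.99147409, -1.38237743],
       [ 0.        ,  0.        ,  0.        ,  1.        ]])}
side {'K': array([[424.37707791,   0.        , 278.67952835],
       [  0.        , 424.37707791, 219.86878392],
       [  0.        ,   0.        ,   1.        ]]), 'dist': array([-0.03789005,  0.        ,  0.        ,  0.        ,  0.        ]), 'view': array([[-0.95561089, -0.29440843, -0.01146746,  0.52808297],
       [ 0.21083264, -0.71048597,  0.67138609, -0.25614018],
       [-0.20580919,  0.63916614,  0.74101904, -1.20940253],
       [ 0.        ,  0.        ,  0.        ,  1.        ]])}
```

View pics/top0.png

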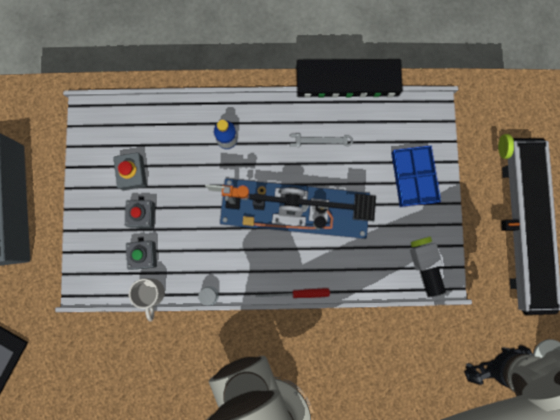

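View pics/side0.png

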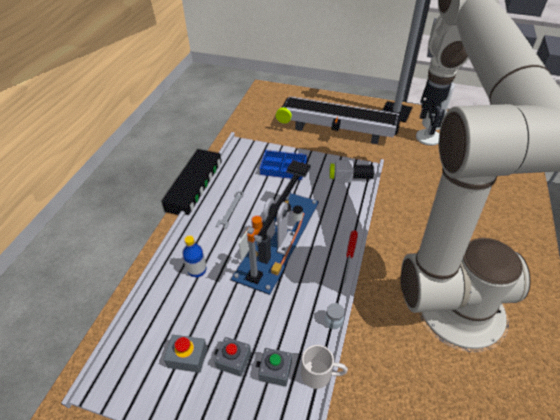

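The top view shows the cap at about (240,192), the pad at (365,206), the green button at (137,255) and the red one at (137,213). The e-stop is at (125,168). In the side view the cap is at about (257,222) and the pad at (297,170). Next I'll measure these with masks and enlarge the crops.

```bash
cat > h.py <<'E'
import numpy as np, cv2
from station import arm, imaging
def ray(n,uv):
    m=imaging.camera_model(n);V=m['view'];p=cv2.undistortPoints(np.array([[uv]],float),m['K'],m['dist'])[0,0]
    R=V[:3,:3];return -R.T@V[:3,3], R.T@np.array([p[0],-p[1],-1])
def plane(n,uv,z):
    o,d=ray(n,uv);return o+d*(z-o[2])/d[2]
def tri(a,b):
    o,d=ray('top',a);p,e=ray('side',b);t=np.linalg.lstsq(np.c_[d,-e],p-o,rcond=None)[0]
    x,y=o+d*t[0],p+e*t[1];return (x+y)/2,np.linalg.norm(x-y)
def blobs(im,lo,hi,box,mn=20):
    h=cv2.inRange(cv2.cvtColor(im,cv2.COLOR_BGR2HSV),lo,hi);k=np.zeros_like(h);x0,y0,x1,y1=box;k[y0:y1,x0:x1]=h[y0:y1,x0:x1]
    _,_,s,c=cv2.connectedComponentsWithStats(k);return [(s[i].tolist(),c[i].round(1).tolist()) for i in range(1,len(s)) if s[i,4]>mn]
E
python3 - <<'E'
from h import *
t=cv2.imread('pics/top0.png');s=cv2.imread('pics/side0.png')
for n,im,bo,bb in(('top',t,(200,170,260,210),(110,190,160,275)),('side',s,(235,205,275,290),(215,335,300,380))):
    print(n,'orange',blobs(im,(4,150,90),(16,255,255),bo,5))
    print('green',blobs(im,(45,100,40),(85,255,255),bb,8),'red',blobs(im,(0,140,60),(8,255,255),bb,8),blobs(im,(170,140,60),(180,255,255),bb,8))
    print('blue',[b for b in blobs(im,(100,80,40),(125,255,255),(200,170,400,300),60)])
a=cv2.resize(t[165:255,190:390],None,fx=4,fy=4,interpolation=cv2.INTER_CUBIC)
b=cv2.resize(s[150:300,220:330],None,fx=4,fy=4,interpolation=cv2.INTER_CUBIC)
cv2.imwrite('pics/a.png',a);cv2.imwrite('pics/b.png',b)
E
```

```text
top orange [([222, 186, 26, 12, 195], [237.7, 191.9])]
green [([132, 249, 11, 11, 98], [136.9, 254.3])] red [([131, 207, 10, 11, 87], [135.4, 211.9])] []
blue [([395, 170, 5, 36, 105], [397.6, 182.3]), ([225, 179, 144, 26, 1083], [302.1, 191.1]), ([220, 197, 148, 41, 2044], [293.4, 218.3]), ([302, 208, 12, 18, 83], [307.3, 218.0])]
side orange [([248, 216, 15, 26, 196], [255.2, 227.4])]
green [([269, 354, 12, 12, 118], [274.6, 359.4])] red [([226, 343, 11, 12, 83], [231.1, 348.4])] []
blue [([259, 170, 35, 9, 220], [276.9, 173.3]), ([231, 193, 88, 101, 1685], [274.6, 250.5])]
```

View pics/a.png

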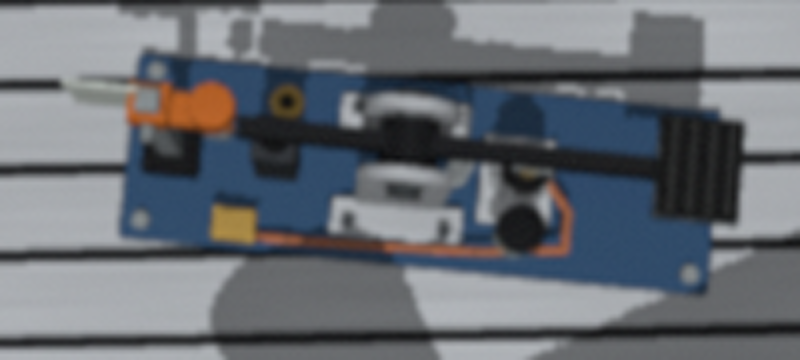

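View pics/b.png

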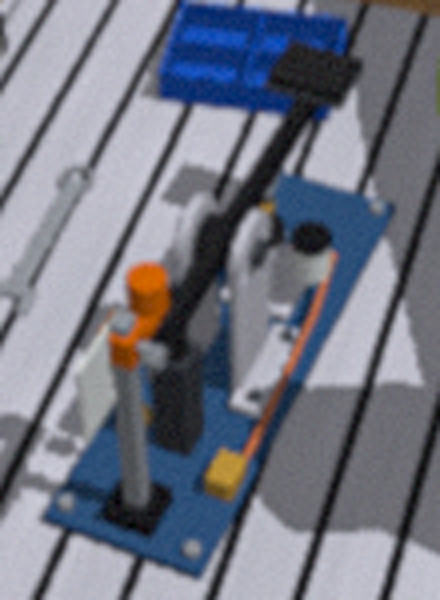

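The crops show the cap top centred at about top (243,190) and side (256.6,218.4). The pad is at top (364.6,207) and side (298.4,167.6), and the post is beyond the cap at the left.

```bash
python3 - <<'E'
from h import *
cap,e=tri((242.9,190.3),(256.6,218.6));print('cap',cap,e)
pad,e=tri((364.6,206.6),(298.2,167.8));print('pad',pad,e)
pt=plane('top',(364.6,206.6),.192);ps=plane('side',(298.2,167.8),.192);print(pt,ps)
for z in(.213,.235,.258): print(z,plane('top',(242.9,190.3),z),plane('side',(256.6,218.6),z))
g=tri((136.9,254.3),(274.6,359.4));r=tri((135.4,211.9),(231.1,348.4));print(g,r)
for n,a,b in(('top',(136.9,254.3),(135.4,211.9)),('side',(274.6,359.0),(231.1,348))):print(plane(n,a,.09),plane(n,b,.09))
d=cap-pad;print(np.linalg.norm(d[:2]),np.arctan2(d[1],d[0]))
# base plate corners top z=.016+~.012
for c in((148,52),(717,112),(703,292),(121,235)):print(plane('top',(c[0]/4+189.6,c[1]/4+164.6),.028))
E
```

```text
cap [0.59816585 0.04394147 0.24539073] 0.0017618938982329236
pad [ 0.56358408 -0.25347181  0.18346799] 0.00033976910210540434
[ 0.56271371 -0.2518566   0.192     ] [ 0.5609833 -0.2439058  0.192    ]
0.213 [0.60413685 0.04580224 0.213     ] [0.60850229 0.0164252  0.213     ]
0.235 [0.60067431 0.04466515 0.235     ] [0.60087028 0.03507512 0.235     ]
0.258 [0.59705439 0.04347638 0.258     ] [0.59289135 0.05457275 0.258     ]
(array([0.45886105, 0.33291946, 0.08349663]), np.float64(0.0011183628064893561)) (array([0.57056861, 0.3380948 , 0.0858082 ]), np.float64(0.00038564018335757676))
[0.45807885 0.3311416  0.09      ] [0.56988481 0.33695011 0.09      ]
[0.45873928 0.33474221 0.09      ] [0.57003942 0.33887047 0.09      ]
0.29941702755831484 1.4550409954374244
[0.66969938 0.10048143 0.028     ]
[ 0.62191738 -0.29587593  0.028     ]
[ 0.49636679 -0.28127568  0.028     ]
[0.54210031 0.11950795 0.028     ]
```

```bash
python3 -m creep '[{"grip":0,"rz":-0.1212,"tz":-0.007},{"grip":0,"rz":-0.1212,"tz":-0.007},{"grip":0,"rz":-0.1212,"tz":-0.007},{"grip":0,"rz":-0.1212,"tz":-0.007},{"grip":0,"rz":-0.1212,"tz":-0.007},{"grip":0,"rz":-0.1212,"tz":-0.007},{"grip":0,"rz":-0.1212,"tz":-0.007},{"grip":0,"rz":-0.1212,"tz":-0.007},{"grip":0,"rz":-0.1212,"tz":-0.007}]' 60
python3 -m creep '[{"tx":0.0334,"ty":0.0186},{"tx":0.0334,"ty":0.0186},{"tx":0.0334,"ty":0.0186},{"tx":0.0334,"ty":0.0186},{"tx":0.0334,"ty":0.0186},{"tx":0.0334,"ty":0.0186},{"tx":0.0334,"ty":0.0186},{"tx":0.0334,"ty":0.0186},{"tx":0.0334,"ty":0.0186},{"tx":0.0334,"ty":0.0186},{"tx":0.0334,"ty":0.0186},{"tx":0.0334,"ty":0.0186},{"tx":0.0334,"ty":0.0186},{"tx":0.0334,"ty":0.0186},{"tx":0.0334,"ty":0.0186},{"tx":0.0334,"ty":0.0186},{"tx":0.0334,"ty":0.0186},{"tx":0.0334,"ty":0.0186},{},{}]'
python3 - <<'E'
from h import *
s=arm.read_state();p=s['tcp_pos'];print(s['time'],p,s['tool_rot'],s['contact_force'],s['opening'])
cv2.imwrite('pics/w1.png',imaging.get_image('wrist'))
y=1.455
d=np.array([.598,.044])-p[:2];print('tx',d@[np.cos(y),np.sin(y)],'ty',d@[np.sin(y),-np.cos(y)])
E
```

```text
0.1 [ 0.19560565 -0.51380313  0.2306414 ] [-3.14034013e+00  3.80346897e-07  3.63748722e-01] [-0.43251815 -0.21752934 -1.40991457] 0.9986046313423991
tx 0.6005593035870679 ty 0.33525225515375373invalid input at $[0]: expected keys grip, tx, ty, tz, rx, ry, rz
invalid input at $[0]: expected keys grip, tx, ty, tz, rx, ry, rz
```

View pics/w1.png

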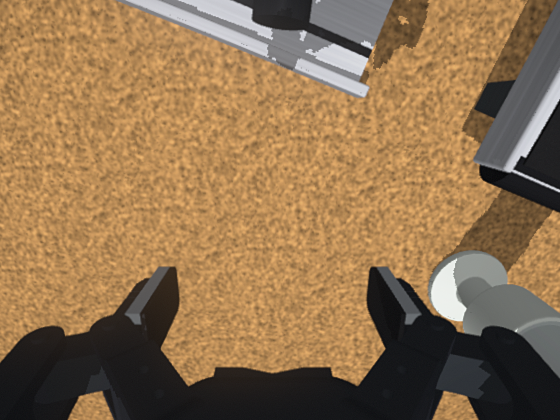

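The move was refused because every row needs all seven keys. The wrist view only shows the open fingers and the plate edge, so nothing has moved.

```bash
python3 -m creep '[{"grip":0,"tx":0,"ty":0,"tz":-0.007,"rx":0,"ry":0,"rz":-0.1212},{"grip":0,"tx":0,"ty":0,"tz":-0.007,"rx":0,"ry":0,"rz":-0.1212},{"grip":0,"tx":0,"ty":0,"tz":-0.007,"rx":0,"ry":0,"rz":-0.1212},{"grip":0,"tx":0,"ty":0,"tz":-0.007,"rx":0,"ry":0,"rz":-0.1212},{"grip":0,"tx":0,"ty":0,"tz":-0.007,"rx":0,"ry":0,"rz":-0.1212},{"grip":0,"tx":0,"ty":0,"tz":-0.007,"rx":0,"ry":0,"rz":-0.1212},{"grip":0,"tx":0,"ty":0,"tz":-0.007,"rx":0,"ry":0,"rz":-0.1212},{"grip":0,"tx":0,"ty":0,"tz":-0.007,"rx":0,"ry":0,"rz":-0.1212},{"grip":0,"tx":0,"ty":0,"tz":-0.007,"rx":0,"ry":0,"rz":-0.1212}]' 60
```

```text
time: 0.9
tcp_pos: [0.1957, -0.5139, 0.2943]
tool_rot: [-3.141, -0.001, 1.461]
contact_force: [-0.5, 0.0, -0.4]
opening: -0.004
finger_force: 0.0
```

```bash
python3 -m creep '[{"grip":0,"tx":0.0334,"ty":0.0186,"tz":0,"rx":0,"ry":0,"rz":0},{"grip":0,"tx":0.0334,"ty":0.0186,"tz":0,"rx":0,"ry":0,"rz":0},{"grip":0,"tx":0.0334,"ty":0.0186,"tz":0,"rx":0,"ry":0,"rz":0},{"grip":0,"tx":0.0334,"ty":0.0186,"tz":0,"rx":0,"ry":0,"rz":0},{"grip":0,"tx":0.0334,"ty":0.0186,"tz":0,"rx":0,"ry":0,"rz":0},{"grip":0,"tx":0.0334,"ty":0.0186,"tz":0,"rx":0,"ry":0,"rz":0},{"grip":0,"tx":0.0334,"ty":0.0186,"tz":0,"rx":0,"ry":0,"rz":0},{"grip":0,"tx":0.0334,"ty":0.0186,"tz":0,"rx":0,"ry":0,"rz":0},{"grip":0,"tx":0.0334,"ty":0.0186,"tz":0,"rx":0,"ry":0,"rz":0},{"grip":0,"tx":0.0334,"ty":0.0186,"tz":0,"rx":0,"ry":0,"rz":0},{"grip":0,"tx":0.0334,"ty":0.0186,"tz":0,"rx":0,"ry":0,"rz":0},{"grip":0,"tx":0.0334,"ty":0.0186,"tz":0,"rx":0,"ry":0,"rz":0},{"grip":0,"tx":0.0334,"ty":0.0186,"tz":0,"rx":0,"ry":0,"rz":0},{"grip":0,"tx":0.0334,"ty":0.0186,"tz":0,"rx":0,"ry":0,"rz":0},{"grip":0,"tx":0.0334,"ty":0.0186,"tz":0,"rx":0,"ry":0,"rz":0},{"grip":0,"tx":0.0334,"ty":0.0186,"tz":0,"rx":0,"ry":0,"rz":0},{"grip":0,"tx":0.0334,"ty":0.0186,"tz":0,"rx":0,"ry":0,"rz":0},{"grip":0,"tx":0.0334,"ty":0.0186,"tz":0,"rx":0,"ry":0,"rz":0},{"grip":0,"tx":0,"ty":0,"tz":0,"rx":0,"ry":0,"rz":0},{"grip":0,"tx":0,"ty":0,"tz":0,"rx":0,"ry":0,"rz":0}]'
cat >> h.py <<'E'
def go(xy,yaw=None):
    s=arm.read_state();p=s['tcp_pos'];y=s['tool_rot'][2] if yaw is None else yaw
    d=np.array(xy)-p[:2];print('t %.2f'%s['time'],p.round(4),s['tool_rot'].round(3),'F',s['contact_force'].round(2),'op',round(s['opening'],2),'tx %.4f ty %.4f'%(d@[np.cos(y),np.sin(y)],d@[np.sin(y),-np.cos(y)]))
E
python3 - <<'E'
from h import *
go((.598,.044))
cv2.imwrite('pics/w2.png',imaging.get_image('wrist'))
E
```

```text
time: 2.57
tcp_pos: [0.5985, 0.046, 0.2925]
tool_rot: [-3.139, 0.001, 1.457]
contact_force: [-0.0, 0.3, 0.5]
opening: 0.001
finger_force: 0.0
t 2.57 [0.5985 0.046  0.2925] [-3.139e+00  1.000e-03  1.457e+00] F [-0.02  0.25  0.48] op 0.0 tx -0.0020 ty -0.0003
```

View pics/w2.png

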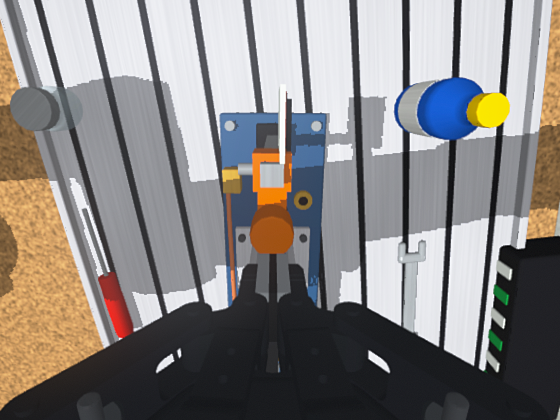

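The wrist view shows the cap at about (272,232), centred in front of the shut fingers, with the post behind it at (270,175) and clear of them. I'll go down now.

```bash
python3 -m creep '[{"grip":0,"tx":-0.001,"ty":0,"tz":0.012,"rx":0,"ry":0,"rz":0},{"grip":0,"tx":-0.001,"ty":0,"tz":0.012,"rx":0,"ry":0,"rz":0},{"grip":0,"tx":0,"ty":0,"tz":0.007,"rx":0,"ry":0,"rz":0},{"grip":0,"tx":0,"ty":0,"tz":0.003,"rx":0,"ry":0,"rz":0},{"grip":0,"tx":0,"ty":0,"tz":0.003,"rx":0,"ry":0,"rz":0},{"grip":0,"tx":0,"ty":0,"tz":0.003,"rx":0,"ry":0,"rz":0},{"grip":0,"tx":0,"ty":0,"tz":0.003,"rx":0,"ry":0,"rz":0},{"grip":0,"tx":0,"ty":0,"tz":0.003,"rx":0,"ry":0,"rz":0},{"grip":0,"tx":0,"ty":0,"tz":0.002,"rx":0,"ry":0,"rz":0},{"grip":0,"tx":0,"ty":0,"tz":0.002,"rx":0,"ry":0,"rz":0},{"grip":0,"tx":0,"ty":0,"tz":0.002,"rx":0,"ry":0,"rz":0},{"grip":0,"tx":0,"ty":0,"tz":0.002,"rx":0,"ry":0,"rz":0},{"grip":0,"tx":0,"ty":0,"tz":0.002,"rx":0,"ry":0,"rz":0},{"grip":0,"tx":0,"ty":0,"tz":0.002,"rx":0,"ry":0,"rz":0},{"grip":0,"tx":0,"ty":0,"tz":0.002,"rx":0,"ry":0,"rz":0},{"grip":0,"tx":0,"ty":0,"tz":0.002,"rx":0,"ry":0,"rz":0}]'
python3 -m creep '[{"grip":0,"tx":0,"ty":0,"tz":0.002,"rx":0,"ry":0,"rz":0},{"grip":0,"tx":0,"ty":0,"tz":0.002,"rx":0,"ry":0,"rz":0},{"grip":0,"tx":0,"ty":0,"tz":0.002,"rx":0,"ry":0,"rz":0},{"grip":0,"tx":0,"ty":0,"tz":0,"rx":0,"ry":0,"rz":0}]'
```

```text
time: 3.95
tcp_pos: [0.5978, 0.0423, 0.2321]
tool_rot: [3.141, 0.0, 1.455]
contact_force: [0.2, -1.3, 2.6]
opening: 0.004
finger_force: 1.2
time: 4.28
tcp_pos: [0.5976, 0.0424, 0.2257]
tool_rot: [-3.141, -0.0, 1.455]
contact_force: [0.4, -0.4, -0.5]
opening: -0.001
finger_force: 0.0
```

```bash
python3 -m creep '[{"grip":0,"tx":0,"ty":0,"tz":0.002,"rx":0,"ry":0,"rz":0},{"grip":0,"tx":0,"ty":0,"tz":0.002,"rx":0,"ry":0,"rz":0},{"grip":0,"tx":0,"ty":0,"tz":0.002,"rx":0,"ry":0,"rz":0},{"grip":0,"tx":0,"ty":0,"tz":0.002,"rx":0,"ry":0,"rz":0}]'
python3 -m creep '[{"grip":0,"tx":0,"ty":0,"tz":0.001,"rx":0,"ry":0,"rz":0},{"grip":0,"tx":0,"ty":0,"tz":0.001,"rx":0,"ry":0,"rz":0},{"grip":0,"tx":0,"ty":0,"tz":0.001,"rx":0,"ry":0,"rz":0}]'
```

```text
time: 4.62
tcp_pos: [0.5976, 0.0424, 0.2181]
tool_rot: [-3.141, -0.0, 1.455]
contact_force: [0.0, -0.8, 1.3]
opening: 0.0
finger_force: 1.2
time: 4.87
tcp_pos: [0.5977, 0.0424, 0.2152]
tool_rot: [-3.141, -0.0, 1.455]
contact_force: [-0.2, 1.2, 2.8]
opening: 0.003
finger_force: 1.2
```

```bash
for i in 1; do python3 -m creep '[{"grip":0,"tx":0,"ty":0,"tz":0.001,"rx":0,"ry":0,"rz":0},{"grip":0,"tx":0,"ty":0,"tz":0.0005,"rx":0,"ry":0,"rz":0}]'; done
python3 -m creep '[{"grip":0,"tx":0,"ty":0,"tz":0.0005,"rx":0,"ry":0,"rz":0},{"grip":0,"tx":0,"ty":0,"tz":0.0005,"rx":0,"ry":0,"rz":0}]'
```

```text
time: 5.03
tcp_pos: [0.5977, 0.0424, 0.2137]
tool_rot: [-3.141, -0.0, 1.455]
contact_force: [-1.1, 0.1, 2.5]
opening: 0.001
finger_force: 1.2
time: 5.2
tcp_pos: [0.5977, 0.0424, 0.2128]
tool_rot: [3.142, -0.0, 1.455]
contact_force: [-1.5, 0.3, 6.2]
opening: 0.001
finger_force: 3.0
```

```bash
python3 -m creep '[{"grip":0,"tx":0,"ty":0,"tz":0.0005,"rx":0,"ry":0,"rz":0},{"grip":0,"tx":0,"ty":0,"tz":0,"rx":0,"ry":0,"rz":0}]'
```

```text
time: 5.37
tcp_pos: [0.5977, 0.0424, 0.2128]
tool_rot: [3.141, -0.0, 1.455]
contact_force: [-1.4, 0.1, 4.8]
opening: 0.0
finger_force: 2.7
```

```bash
python3 -m creep '[{"grip":0,"tx":0,"ty":0,"tz":-0.005,"rx":0,"ry":0,"rz":0},{"grip":0,"tx":0,"ty":0,"tz":-0.02,"rx":0,"ry":0,"rz":0},{"grip":0,"tx":0,"ty":0,"tz":-0.02,"rx":0,"ry":0,"rz":0},{"grip":0,"tx":-0.033,"ty":0,"tz":0,"rx":0,"ry":0,"rz":0},{"grip":0,"tx":-0.033,"ty":0,"tz":0,"rx":0,"ry":0,"rz":0},{"grip":0,"tx":-0.033,"ty":0,"tz":0,"rx":0,"ry":0,"rz":0},{"grip":0,"tx":-0.033,"ty":0,"tz":0,"rx":0,"ry":0,"rz":0},{"grip":0,"tx":-0.033,"ty":0,"tz":0,"rx":0,"ry":0,"rz":0},{"grip":0,"tx":-0.033,"ty":0,"tz":0,"rx":0,"ry":0,"rz":0},{"grip":0,"tx":-0.033,"ty":0,"tz":0,"rx":0,"ry":0,"rz":0},{"grip":0,"tx":-0.033,"ty":0,"tz":0,"rx":0,"ry":0,"rz":0},{"grip":0,"tx":-0.033,"ty":0,"tz":0,"rx":0,"ry":0,"rz":0},{"grip":0,"tx":0,"ty":0,"tz":0,"rx":0,"ry":0,"rz":0},{"grip":0,"tx":0,"ty":0,"tz":0,"rx":0,"ry":0,"rz":0}]'
python3 - <<'E'
from h import *
go((.563,-.2525))
im=imaging.get_image('side');cv2.imwrite('pics/s1.png',cv2.resize(im[190:300,220:300],None,fx=5,fy=5,interpolation=cv2.INTER_CUBIC))
E
```

```text
time: 6.53
tcp_pos: [0.5628, -0.2544, 0.2567]
tool_rot: [-3.141, -0.0, 1.452]
contact_force: [-0.5, 1.6, 0.3]
opening: -0.0
finger_force: 0.0
t 6.53 [ 0.5628 -0.2544  0.2567] [-3.141 -0.     1.452] F [-0.46  1.58  0.33] op -0.0 tx 0.0019 ty -0.0000
```

View pics/s1.png

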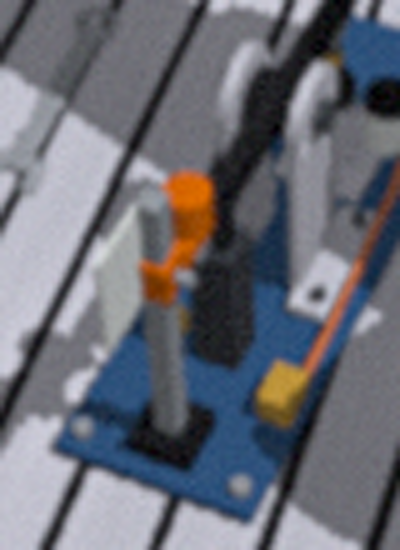

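The marker now sits low on the tail, with the cap at crop (188,190) below the post top. Next is the pad approach.

```bash
python3 -m creep '[{"grip":0,"tx":0.001,"ty":0,"tz":0.02,"rx":0,"ry":0,"rz":0},{"grip":0,"tx":0,"ty":0,"tz":0.02,"rx":0,"ry":0,"rz":0},{"grip":0,"tx":0,"ty":0,"tz":0.01,"rx":0,"ry":0,"rz":0},{"grip":0,"tx":0,"ty":0,"tz":0.005,"rx":0,"ry":0,"rz":0},{"grip":0,"tx":0,"ty":0,"tz":0,"rx":0,"ry":0,"rz":0},{"grip":0,"tx":0,"ty":0,"tz":0,"rx":0,"ry":0,"rz":0}]'
for i in 1 2 3 4 5; do python3 -m creep '[{"grip":0,"tx":0,"ty":0,"tz":0.001,"rx":0,"ry":0,"rz":0},{"grip":0,"tx":0,"ty":0,"tz":0.001,"rx":0,"ry":0,"rz":0},{"grip":0,"tx":0,"ty":0,"tz":0,"rx":0,"ry":0,"rz":0}]' | grep -E 'tcp|cont'; done
```

```text
time: 7.08
tcp_pos: [0.5636, -0.2512, 0.2031]
tool_rot: [3.141, 0.0, 1.455]
contact_force: [0.1, -0.0, 0.8]
opening: 0.002
finger_force: 0.0
tcp_pos: [0.5636, -0.2517, 0.2008]
contact_force: [-0.3, -0.1, -0.8]
tcp_pos: [0.5633, -0.2517, 0.1981]
contact_force: [-0.8, -0.3, 0.8]
tcp_pos: [0.5633, -0.2516, 0.196]
contact_force: [0.4, 0.1, 0.2]
tcp_pos: [0.5633, -0.2516, 0.194]
contact_force: [-0.8, 0.7, 1.0]
tcp_pos: [0.5634, -0.2517, 0.1923]
contact_force: [0.3, 0.6, -0.2]
```

```bash
python3 -m creep '[{"grip":0,"tx":0,"ty":0,"tz":0.001,"rx":0,"ry":0,"rz":0},{"grip":0,"tx":0,"ty":0,"tz":0.001,"rx":0,"ry":0,"rz":0},{"grip":0,"tx":0,"ty":0,"tz":0.001,"rx":0,"ry":0,"rz":0},{"grip":0,"tx":0,"ty":0,"tz":0,"rx":0,"ry":0,"rz":0}]' | grep -E 'tcp|cont'
python3 -m creep '[{"grip":0,"tx":0,"ty":0,"tz":0.001,"rx":0,"ry":0,"rz":0},{"grip":0,"tx":0,"ty":0,"tz":0.001,"rx":0,"ry":0,"rz":0},{"grip":0,"tx":0,"ty":0,"tz":0.001,"rx":0,"ry":0,"rz":0},{"grip":0,"tx":0,"ty":0,"tz":0,"rx":0,"ry":0,"rz":0}]' | grep -E 'tcp|cont'
python3 -m creep '[{"grip":0,"tx":0,"ty":0,"tz":0.001,"rx":0,"ry":0,"rz":0},{"grip":0,"tx":0,"ty":0,"tz":0.001,"rx":0,"ry":0,"rz":0},{"grip":0,"tx":0,"ty":0,"tz":0,"rx":0,"ry":0,"rz":0}]' | grep -E 'tcp|cont'
python3 -m creep '[{"grip":0,"tx":0,"ty":0,"tz":0.001,"rx":0,"ry":0,"rz":0},{"grip":0,"tx":0,"ty":0,"tz":0,"rx":0,"ry":0,"rz":0}]'
```

```text
tcp_pos: [0.5634, -0.252, 0.19]
contact_force: [-1.1, -1.7, 4.9]
tcp_pos: [0.5634, -0.2523, 0.1871]
contact_force: [-1.6, -2.7, 5.0]
tcp_pos: [0.5634, -0.2525, 0.1851]
contact_force: [-1.8, -3.9, 6.0]
time: 9.42
tcp_pos: [0.5634, -0.2526, 0.1842]
tool_rot: [3.14, 0.002, 1.454]
contact_force: [-1.1, -3.5, 5.1]
opening: 0.006
finger_force: 3.2
```

```bash
python3 -m creep '[{"grip":0,"tx":-0.0005,"ty":0,"tz":0.001,"rx":0,"ry":0,"rz":0},{"grip":0,"tx":-0.0004,"ty":0,"tz":0,"rx":0,"ry":0,"rz":0}]' | grep -E 'tcp|cont'
python3 -m creep '[{"grip":0,"tx":-0.0001,"ty":0,"tz":0.001,"rx":0,"ry":0,"rz":0},{"grip":0,"tx":0,"ty":0,"tz":0,"rx":0,"ry":0,"rz":0}]' | grep -E 'tcp|cont'
python3 -m creep '[{"grip":0,"tx":-0.0001,"ty":0,"tz":0.001,"rx":0,"ry":0,"rz":0},{"grip":0,"tx":0,"ty":0,"tz":0,"rx":0,"ry":0,"rz":0}]' | grep -E 'tcp|cont'
```

```text
tcp_pos: [0.5633, -0.2528, 0.1831]
contact_force: [-2.4, 0.7, 6.1]
tcp_pos: [0.5633, -0.2529, 0.1821]
contact_force: [-1.5, 0.0, 5.6]
tcp_pos: [0.5633, -0.253, 0.1811]
contact_force: [-2.2, -0.2, 5.4]
```

```bash
python3 -m creep '[{"grip":0,"tx":-0.0001,"ty":0,"tz":0.001,"rx":0,"ry":0,"rz":0},{"grip":0,"tx":0,"ty":0,"tz":0,"rx":0,"ry":0,"rz":0}]' | grep -E 'tcp|cont'
python3 -m creep '[{"grip":0,"tx":-0.0001,"ty":0,"tz":0.001,"rx":0,"ry":0,"rz":0},{"grip":0,"tx":0,"ty":0,"tz":0,"rx":0,"ry":0,"rz":0}]' | grep -E 'tcp|cont'
python3 -m creep '[{"grip":0,"tx":-0.0001,"ty":0,"tz":0.001,"rx":0,"ry":0,"rz":0},{"grip":0,"tx":0,"ty":0,"tz":0,"rx":0,"ry":0,"rz":0}]' | grep -E 'tcp|cont'
```

```text
tcp_pos: [0.5634, -0.2531, 0.1801]
contact_force: [-2.1, 0.2, 6.4]
tcp_pos: [0.5633, -0.2532, 0.1791]
contact_force: [-1.4, 0.1, 6.0]
tcp_pos: [0.5633, -0.2532, 0.1781]
contact_force: [-2.5, 0.0, 6.1]
```

```bash
python3 - <<'E'
from h import *
go((.563,-.2525))
E
```

```text
t 10.42 [ 0.5633 -0.2532  0.1781] [3.140e+00 1.000e-03 1.454e+00] F [-2.46  0.03  6.07] op 0.0 tx 0.0007 ty -0.0004
```

```bash
python3 -m creep '[{"grip":0,"tx":-0.0001,"ty":0,"tz":0.001,"rx":0,"ry":0,"rz":0},{"grip":0,"tx":0,"ty":0,"tz":0,"rx":0,"ry":0,"rz":0}]' | grep -E 'tcp|cont'
python3 -m creep '[{"grip":0,"tx":-0.0001,"ty":0,"tz":0.001,"rx":0,"ry":0,"rz":0},{"grip":0,"tx":0,"ty":0,"tz":0,"rx":0,"ry":0,"rz":0}]' | grep -E 'tcp|cont'
python3 -m creep '[{"grip":0,"tx":-0.0001,"ty":0,"tz":0.001,"rx":0,"ry":0,"rz":0},{"grip":0,"tx":0,"ty":0,"tz":0,"rx":0,"ry":0,"rz":0}]' | grep -E 'tcp|cont'
```

```text
tcp_pos: [0.5633, -0.2533, 0.1774]
contact_force: [-1.9, 0.0, 7.4]
tcp_pos: [0.5633, -0.2534, 0.1767]
contact_force: [-3.0, 0.7, 9.0]
tcp_pos: [0.5633, -0.2534, 0.176]
contact_force: [-2.8, 1.4, 10.6]
```

```bash
python3 -m creep '[{"grip":0,"tx":0,"ty":0,"tz":0.001,"rx":0,"ry":0,"rz":0},{"grip":0,"tx":0,"ty":0,"tz":0,"rx":0,"ry":0,"rz":0}]' | grep -E 'tcp|cont'
python3 -m creep '[{"grip":0,"tx":0,"ty":0,"tz":0.0005,"rx":0,"ry":0,"rz":0},{"grip":0,"tx":0,"ty":0,"tz":0,"rx":0,"ry":0,"rz":0}]' | grep -E 'tcp|cont'
```

```text
tcp_pos: [0.5634, -0.2535, 0.1754]
contact_force: [-3.2, 1.5, 12.2]
tcp_pos: [0.5634, -0.2535, 0.1751]
contact_force: [-4.2, 1.0, 15.0]
```

```bash
python3 -m creep '[{"grip":0,"tx":0,"ty":0,"tz":0,"rx":0,"ry":0,"rz":0},{"grip":0,"tx":0,"ty":0,"tz":0,"rx":0,"ry":0,"rz":0},{"grip":0,"tx":0,"ty":0,"tz":0,"rx":0,"ry":0,"rz":0},{"grip":0,"tx":0,"ty":0,"tz":0,"rx":0,"ry":0,"rz":0},{"grip":0,"tx":0,"ty":0,"tz":0,"rx":0,"ry":0,"rz":0},{"grip":0,"tx":0,"ty":0,"tz":0,"rx":0,"ry":0,"rz":0},{"grip":0,"tx":0,"ty":0,"tz":0,"rx":0,"ry":0,"rz":0},{"grip":0,"tx":0,"ty":0,"tz":0,"rx":0,"ry":0,"rz":0},{"grip":0,"tx":0,"ty":0,"tz":0,"rx":0,"ry":0,"rz":0},{"grip":0,"tx":0,"ty":0,"tz":0,"rx":0,"ry":0,"rz":0},{"grip":0,"tx":0,"ty":0,"tz":0,"rx":0,"ry":0,"rz":0},{"grip":0,"tx":0,"ty":0,"tz":0,"rx":0,"ry":0,"rz":0},{"grip":0,"tx":0,"ty":0,"tz":0,"rx":0,"ry":0,"rz":0},{"grip":0,"tx":0,"ty":0,"tz":0,"rx":0,"ry":0,"rz":0},{"grip":0,"tx":0,"ty":0,"tz":0,"rx":0,"ry":0,"rz":0},{"grip":0,"tx":0,"ty":0,"tz":0,"rx":0,"ry":0,"rz":0}]'
```

```text
time: 12.58
tcp_pos: [0.5634, -0.2535, 0.1751]
tool_rot: [3.139, 0.001, 1.455]
contact_force: [-4.5, 2.1, 14.0]
opening: 0.003
finger_force: 6.8
```

```bash
python3 -m creep '[{"grip":0,"tx":0,"ty":0,"tz":-0.0015,"rx":0,"ry":0,"rz":0},{"grip":0,"tx":0.0001,"ty":0,"tz":-0.0015,"rx":0,"ry":0,"rz":0},{"grip":0,"tx":0.0001,"ty":0,"tz":-0.0015,"rx":0,"ry":0,"rz":0},{"grip":0,"tx":0.0001,"ty":0,"tz":-0.0015,"rx":0,"ry":0,"rz":0},{"grip":0,"tx":0.0002,"ty":0,"tz":-0.0015,"rx":0,"ry":0,"rz":0},{"grip":0,"tx":0.0002,"ty":0,"tz":-0.0015,"rx":0,"ry":0,"rz":0},{"grip":0,"tx":0.0002,"ty":0,"tz":-0.0015,"rx":0,"ry":0,"rz":0},{"grip":0,"tx":0.0002,"ty":0,"tz":-0.0015,"rx":0,"ry":0,"rz":0},{"grip":0,"tx":0.0002,"ty":0,"tz":-0.0015,"rx":0,"ry":0,"rz":0},{"grip":0,"tx":0.0002,"ty":0,"tz":-0.0015,"rx":0,"ry":0,"rz":0},{"grip":0,"tx":0.0002,"ty":0,"tz":-0.0015,"rx":0,"ry":0,"rz":0},{"grip":0,"tx":0.0002,"ty":0,"tz":-0.0015,"rx":0,"ry":0,"rz":0},{"grip":0,"tx":0,"ty":0,"tz":-0.002,"rx":0,"ry":0,"rz":0},{"grip":0,"tx":0,"ty":0,"tz":-0.003,"rx":0,"ry":0,"rz":0},{"grip":0,"tx":0,"ty":0,"tz":-0.01,"rx":0,"ry":0,"rz":0},{"grip":0,"tx":0,"ty":0,"tz":-0.02,"rx":0,"ry":0,"rz":0},{"grip":0,"tx":0,"ty":0,"tz":-0.03,"rx":0,"ry":0,"rz":0},{"grip":0,"tx":0,"ty":0,"tz":-0.02,"rx":0,"ry":0,"rz":0},{"grip":0,"tx":0,"ty":0,"tz":0,"rx":0,"ry":0,"rz":0},{"grip":0,"tx":0,"ty":0,"tz":0,"rx":0,"ry":0,"rz":0}]'
python3 - <<'E'
from h import *
go((.4585,.333))
im=imaging.get_image('side');cv2.imwrite('pics/s2.png',cv2.resize(im[150:300,220:330],None,fx=4,fy=4,interpolation=cv2.INTER_CUBIC))
print(blobs(im,(4,150,90),(16,255,255),(235,205,275,290),5))
E
```

```text
time: 14.25
tcp_pos: [0.5639, -0.2514, 0.2773]
tool_rot: [3.139, 0.0, 1.455]
contact_force: [0.3, 0.4, -0.0]
opening: -0.003
finger_force: 0.0
t 14.25 [ 0.5639 -0.2514  0.2773] [3.139 0.    1.455] F [ 0.33  0.42 -0.  ] op -0.0 tx 0.5683 ty -0.1723
[([248, 222, 15, 26, 186], [255.8, 233.1])]
```

View pics/s2.png

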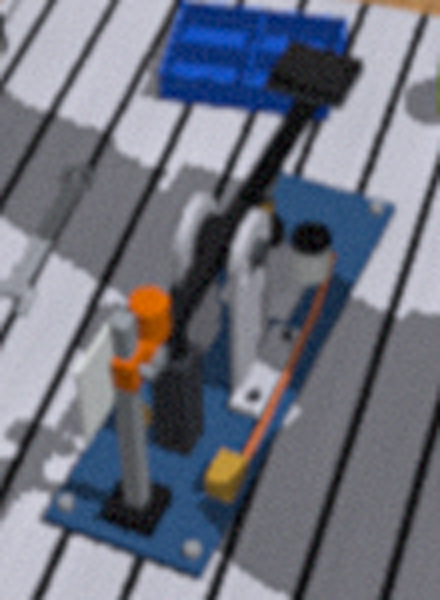

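The pedal is back up, and the marker stands slightly above its rest position: cap top at crop (150,297). I'll check its height against the earlier pictures and move over the green button, which by the force and position data (~17 mm of pad descent) is the likely one.

```bash
python3 - <<'E'
from h import *
s1=cv2.resize(cv2.imread('pics/s1.png'),(80,110),interpolation=cv2.INTER_AREA)
print('marker0',blobs(s1,(4,150,90),(16,255,255),(15,15,55,90),5),'+(220,190)')
m=imaging.camera_model('side');V=m['view']
def row(z):
    p=V[:3,:3]@np.array([.598,.044,z])+V[:3,3];q=np.array([[[p[0],-p[1],-p[2]]]]);return cv2.projectPoints(q,np.zeros(3),np.zeros(3),m['K'],m['dist'])[0].ravel()
for z in(.213,.219,.224,.226,.230,.2454):print(z,row(z))
E
python3 -m creep '[{"grip":0,"tx":0.0316,"ty":-0.0096,"tz":0,"rx":0,"ry":0,"rz":0},{"grip":0,"tx":0.0316,"ty":-0.0096,"tz":0,"rx":0,"ry":0,"rz":0},{"grip":0,"tx":0.0316,"ty":-0.0096,"tz":0,"rx":0,"ry":0,"rz":0},{"grip":0,"tx":0.0316,"ty":-0.0096,"tz":0,"rx":0,"ry":0,"rz":0},{"grip":0,"tx":0.0316,"ty":-0.0096,"tz":0,"rx":0,"ry":0,"rz":0},{"grip":0,"tx":0.0316,"ty":-0.0096,"tz":0,"rx":0,"ry":0,"rz":0},{"grip":0,"tx":0.0316,"ty":-0.0096,"tz":0,"rx":0,"ry":0,"rz":0},{"grip":0,"tx":0.0316,"ty":-0.0096,"tz":0,"rx":0,"ry":0,"rz":0},{"grip":0,"tx":0.0316,"ty":-0.0096,"tz":0,"rx":0,"ry":0,"rz":0},{"grip":0,"tx":0.0316,"ty":-0.0096,"tz":0,"rx":0,"ry":0,"rz":0},{"grip":0,"tx":0.0316,"ty":-0.0096,"tz":0,"rx":0,"ry":0,"rz":0},{"grip":0,"tx":0.0316,"ty":-0.0096,"tz":0,"rx":0,"ry":0,"rz":0},{"grip":0,"tx":0.0316,"ty":-0.0096,"tz":0,"rx":0,"ry":0,"rz":0},{"grip":0,"tx":0.0316,"ty":-0.0096,"tz":0,"rx":0,"ry":0,"rz":0},{"grip":0,"tx":0.0316,"ty":-0.0096,"tz":0,"rx":0,"ry":0,"rz":0},{"grip":0,"tx":0.0316,"ty":-0.0096,"tz":0,"rx":0,"ry":0,"rz":0},{"grip":0,"tx":0.0316,"ty":-0.0096,"tz":0,"rx":0,"ry":0,"rz":0},{"grip":0,"tx":0.0316,"ty":-0.0096,"tz":0,"rx":0,"ry":0,"rz":0},{"grip":0,"tx":0,"ty":0,"tz":0,"rx":0,"ry":0,"rz":0},{"grip":0,"tx":0,"ty":0,"tz":0,"rx":0,"ry":0,"rz":0}]'
python3 - <<'E'
from h import *
go((.4585,.333))
cv2.imwrite('pics/w3.png',imaging.get_image('wrist'))
E
```

```text
marker0 [([28, 35, 15, 26, 182], [36.2, 45.9])] +(220,190)
0.213 [256.9289027  226.64851025]
0.219 [256.8186031  225.17821634]
0.224 [256.72604364 223.94418902]
0.226 [256.68885484 223.4483242 ]
0.23 [256.61419244 222.45270379]
0.2454 [256.32314961 218.57046863]
time: 15.97
tcp_pos: [0.4568, 0.3348, 0.2739]
tool_rot: [-3.139, 0.002, 1.457]
contact_force: [0.3, -0.1, -0.0]
opening: 0.001
finger_force: 0.0
t 15.97 [0.4568 0.3348 0.2739] [-3.139e+00  2.000e-03  1.457e+00] F [ 0.27 -0.07 -0.04] op 0.0 tx -0.0016 ty 0.0019
```

View pics/w3.png

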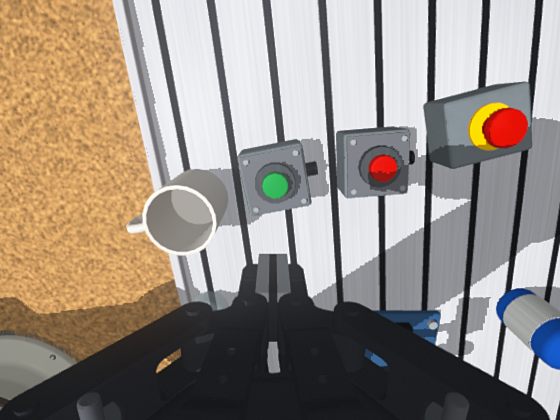

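The marker rose 2.8 px, about 11.4 mm, which is in the green and agrees with the 17 mm of pad descent. The wrist view shows the green button at (275,185), on the fingers' centre line. I'll press it.

```bash
python3 -m creep '[{"grip":0,"tx":-0.001,"ty":0.001,"tz":0.03,"rx":0,"ry":0,"rz":0},{"grip":0,"tx":-0.0006,"ty":0.0009,"tz":0.03,"rx":0,"ry":0,"rz":0},{"grip":0,"tx":0,"ty":0,"tz":0.03,"rx":0,"ry":0,"rz":0},{"grip":0,"tx":0,"ty":0,"tz":0.03,"rx":0,"ry":0,"rz":0},{"grip":0,"tx":0,"ty":0,"tz":0.03,"rx":0,"ry":0,"rz":0},{"grip":0,"tx":0,"ty":0,"tz":0.02,"rx":0,"ry":0,"rz":0},{"grip":0,"tx":0,"ty":0,"tz":0,"rx":0,"ry":0,"rz":0},{"grip":0,"tx":0,"ty":0,"tz":0,"rx":0,"ry":0,"rz":0}]'
python3 -m creep '[{"grip":0,"tx":0,"ty":0,"tz":0.003,"rx":0,"ry":0,"rz":0},{"grip":0,"tx":0,"ty":0,"tz":0.003,"rx":0,"ry":0,"rz":0},{"grip":0,"tx":0,"ty":0,"tz":0.003,"rx":0,"ry":0,"rz":0},{"grip":0,"tx":0,"ty":0,"tz":0.003,"rx":0,"ry":0,"rz":0},{"grip":0,"tx":0,"ty":0,"tz":0.001,"rx":0,"ry":0,"rz":0},{"grip":0,"tx":0,"ty":0,"tz":0,"rx":0,"ry":0,"rz":0}]'
```

```text
time: 16.68
tcp_pos: [0.4591, 0.3303, 0.1053]
tool_rot: [-3.14, 0.001, 1.453]
contact_force: [0.0, 0.6, 1.2]
opening: -0.003
finger_force: 0.0
time: 17.18
tcp_pos: [0.4594, 0.3317, 0.0927]
tool_rot: [-3.141, 0.0, 1.455]
contact_force: [0.1, -0.4, -0.5]
opening: -0.0
finger_force: 0.0
```

```bash
python3 -m creep '[{"grip":0,"tx":0,"ty":0,"tz":0.002,"rx":0,"ry":0,"rz":0},{"grip":0,"tx":0,"ty":0,"tz":0.002,"rx":0,"ry":0,"rz":0},{"grip":0,"tx":0,"ty":0,"tz":0.002,"rx":0,"ry":0,"rz":0},{"grip":0,"tx":0,"ty":0,"tz":0,"rx":0,"ry":0,"rz":0}]'
python3 -m creep '[{"grip":0,"tx":0,"ty":0,"tz":0.001,"rx":0,"ry":0,"rz":0},{"grip":0,"tx":0,"ty":0,"tz":0.001,"rx":0,"ry":0,"rz":0},{"grip":0,"tx":0,"ty":0,"tz":0,"rx":0,"ry":0,"rz":0}]'
```

```text
time: 17.52
tcp_pos: [0.4596, 0.3319, 0.0868]
tool_rot: [3.141, -0.0, 1.455]
contact_force: [-0.2, 0.6, 3.4]
opening: -0.001
finger_force: 1.6
time: 17.77
tcp_pos: [0.4596, 0.3319, 0.0849]
tool_rot: [3.141, -0.0, 1.455]
contact_force: [-0.4, 0.7, 4.2]
opening: 0.004
finger_force: 2.1
```

Travel is about 5 mm. I'll press slightly further to reach the end stop.

```bash
python3 -m creep '[{"grip":0,"tx":0,"ty":0,"tz":0.001,"rx":0,"ry":0,"rz":0},{"grip":0,"tx":0,"ty":0,"tz":0.0005,"rx":0,"ry":0,"rz":0},{"grip":0,"tx":0,"ty":0,"tz":0,"rx":0,"ry":0,"rz":0},{"grip":0,"tx":0,"ty":0,"tz":0,"rx":0,"ry":0,"rz":0}]'
```

```text
time: 18.1
tcp_pos: [0.4596, 0.3319, 0.084]
tool_rot: [3.141, -0.001, 1.455]
contact_force: [-0.6, -1.5, 9.0]
opening: 0.006
finger_force: 4.1
```

The button is at its stop, 6 mm down. Retreating now.

```bash
python3 -m creep '[{"grip":0,"tx":0,"ty":0,"tz":-0.003,"rx":0,"ry":0,"rz":0},{"grip":0,"tx":0,"ty":0,"tz":-0.005,"rx":0,"ry":0,"rz":0},{"grip":0,"tx":0,"ty":0,"tz":-0.02,"rx":0,"ry":0,"rz":0},{"grip":0,"tx":0,"ty":0,"tz":-0.03,"rx":0,"ry":0,"rz":0},{"grip":0,"tx":0,"ty":0,"tz":-0.03,"rx":0,"ry":0,"rz":0},{"grip":0,"tx":0,"ty":0,"tz":-0.03,"rx":0,"ry":0,"rz":0},{"grip":0,"tx":0,"ty":0,"tz":-0.02,"rx":0,"ry":0,"rz":0},{"grip":0,"tx":0,"ty":0,"tz":-0.01,"rx":0,"ry":0,"rz":0},{"grip":0,"tx":0,"ty":0,"tz":0,"rx":0,"ry":0,"rz":0},{"grip":0,"tx":0,"ty":0,"tz":0,"rx":0,"ry":0,"rz":0},{"grip":0,"tx":0,"ty":0,"tz":0,"rx":0,"ry":0,"rz":0},{"grip":0,"tx":0,"ty":0,"tz":0,"rx":0,"ry":0,"rz":0}]'
python3 - <<'E'
from h import *
print(blobs(imaging.get_image('side'),(4,150,90),(16,255,255),(235,205,275,290),5))
print(arm.close_job())
E
```

```text
time: 19.1
tcp_pos: [0.459, 0.3314, 0.2294]
tool_rot: [-3.139, 0.002, 1.455]
contact_force: [-0.3, 0.7, -0.6]
opening: -0.001
finger_force: 0.0
[]
the job is handed in; nothing more can be done
None
```

Job handed in: the marker was seated on the tail, the pad pressed about 17 mm until it firmed up and held for over a second, then eased back, leaving the marker at about 11 mm (green by calculation; I didn't read the needle directly), so I pressed the green button fully; my last camera check of the marker found nothing, probably because the arm was in the way.

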